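# Shim the rocking camera stand

## Task

The camera stand rocks because its foot at the near-left corner (the one the wooden wedge lies beside) is short and hangs clear of the bench. With the fingertips push the wedge along the bench, thin edge first, under that foot until it is snug and the stand can no longer rock, without jacking it up or shoving it out of place; then press down firmly (about 10 N) with a fingertip on the stand's base plate over that foot to check that it no longer dips, and move clear. Do not pick anything up, and leave the other things on the bench where they are.

Things in the scene. Friction and masses are not known exactly. Their poses are not given: they have to be found in the camera images.
- stand: Loose camera stand, 3.1 to 4.3 kg. White base plate 230 (x) x 200 (y) x 14 mm, top 38 mm above the bench. Origin: on the bench under the plate's centre; z up. Four domed rubber feet 28 mm across at x = +-95, y = +-80 mm; the one at x = -95, y = +80 (near left) is 6 mm short. Column, camera and lens, 290 mm tall, stand over the plate at x > -15, y < 20 mm.
- short_foot (a point): lowest point of the short foot's dome, 6 mm above the bench while unshimmed; on the stand at x = -95, y = +80 mm. Unshimmed, 5 to 9 N down on this corner tips the stand. A push of 3 to 8 N on the wedge makes it snug; over some 11 N the whole stand slides along.
- press_spot (a point): on the plate's flat top over the short foot, 38 mm above the bench; the place to press
- shim: Wooden wedge lying flat, 90 mm long (x), 45 wide (y), about 45 g. Origin: centre of underside. x points to the thin edge (2 mm thick, x = +45); it thickens evenly to 17 mm at the flat upright butt (x = -45). It lies left of the stand, thin edge 40 to 90 mm from the short foot, pointing roughly at it (the stand's -y), and fits under the plate (24 mm clear).
- shim_edge (a point): middle of the wedge's thin edge, at bench height. The wedge meets the foot when this has passed about 25 mm beyond the foot's centre; friction (about 0.6) then keeps it there
- shim_butt (a point): middle of the wedge's butt face, 8 mm above the bench; the place to push
- mount_a: Bystander, to be left alone: resin-mounted specimen, black disc 30 mm across, 18 mm tall. Origin: centre of its underside.
- mount_b: Bystander, to be left alone: a second such disc. Origin: centre of its underside.
- block: Bystander, to be left alone: small plain wooden block 50 x 25 x 20 mm, no wedge. Origin: centre of its underside.
- cap: Bystander, to be left alone: black lens cap, disc 52 mm across, 14 mm tall. Origin: centre of its underside.
- fragment: Bystander, to be left alone: dark steel fracture specimen, low dome 66 mm across, 23 mm tall. Origin: centre of its underside.
- bottle: Bystander, to be left alone: white bottle, 52 mm across, 120 mm tall. Origin: centre of its underside.
- dish: Bystander, to be left alone: shallow glass dish, 90 mm across, 18 mm tall. Origin: centre of its underside.
Things that resemble listed ones, but are neither listed nor needed, are in the scene too. What is shaped like the shim but orange, turquoise or yellow is not meant.

How it is judged:
By the outcome, as a careful person would: the job done as asked, in the order asked, and still so for the second after the job is handed in, with the robot touching nothing.
It also fails if it takes over 61 s, if anything falls off the work surface, if the arm or the gripper's body presses on something with over 40 N, if the wrist force passes 120 N, or if a joint passes its speed limit or range.

## Robot

A 6-joint arm with a two-finger parallel gripper is mounted at the origin on the work surface. World frame = base frame: x ahead of the robot, y to its left, z up, the work surface at z = 0. Lengths are in m, angles in rad, forces in N, time in s.
With the tool pointing down it reaches from about 0.4 to 0.825 m from the base axis. Payload 7 kg.
Tool frame: the origin (TCP) lies on the centre line of the jaws, within the pads' length; the fingertips stand 25 mm ahead of it and the grasp point (between the pads) lies 6 mm ahead of it; z points along the fingers, y is the line along which they close (so a half turn about z gives the same grasp; the last joint's range is limited). The gripper opens to 88 mm and grips with 3 to 60 N. Pads are 19 mm wide; open, the fingers measure 130 mm over their backs; the gripper's body (78 mm by 193 mm) begins 47 mm behind the grasp point.
Start: joints at [1.418, 0.359, 0.012, 0, -1.224, -0.288], TCP at [0.288, 0.61, 0.252] pointing down, gripper open.
Joint ranges: [-3.07, 3.07], [-1.43, 2.12], [-1.02, 1.25], [-3.03, 1.67], [-3.05, -0], [-3.03, 3.03]. Speed limits (rad/s): [2.39, 2.39, 3.01, 3.14, 3.14, 3.14].

## Interface

Orientations are given as a unit quaternion [w, x, y, z].
In Python, from station import * gives the robot as it stands.
- The arm moves only by the shell command python3 -m creep 'ROWS' [FORCE]. ROWS is JSON, one flat list of numbers, 7 for each row, row after row: the shift along the tool's x, y, z scaled (see below), then the turn, a rotation vector about the tool's x, y, z scaled (see below), then the gripper command: -1 is shut, 1 is fully open, values between are in proportion. In form: [x, y, z, wx, wy, wz, grip, x, y, z, wx, wy, wz, grip, ...]. A call has 1 to 10 rows; each row shifts and turns the commanded pose from where the row before left it, along the tool's axes as they then stand; what a row does not reach is not made up. The controller multiplies each number of a shift by 30 mm and each number of a turn by 0.12 rad. A row lasts 1/12 s, in which the tool goes at most 41.7 mm and 7.16 degrees, less where a joint would pass 70% of its speed; a pose out of reach is approached as far as the arm can. A call with a number of a shift or a turn outside -1 to 1 is refused whole. A call with a gripper value outside its range is refused whole. The fingers move at their own pace and stop on an object; FORCE is the grip in N (left out, the last holds). Time passes only in rows, so rows that do not move let the fingers close. It gives the time, the measured TCP pose, the force, the opening and the grip force at its end, in the units of the state.
- observe(): the state, without advancing time (a new reading comes with each control period).
- read_camera(name): name is "side" or "top" or "wrist"; returns (picture, depth): 384x512x3 uint8, blue, green, red; 384x512 float32, m along the optical axis (not along the pixel's ray), 0 where there is no reading.
- camera_info(name): a dict with "vfov" (degrees; the focal length in pixels is half the picture's height over the tangent of half this angle, whatever the lens; pixels are square), "cx", "cy" (the principal point, pixels), "dist_coeffs" ([k1, k2, p1, p2, k3] as OpenCV has them; the pictures are not rectified), "rvec" (rotation vector, rad) and "tvec" (3), from world to camera coordinates, as OpenCV has them. Camera axes: x right, y down, z forward; pixel columns grow to the right and rows downward; lengths in m; the calibration is good to about 2 mm. A picture is of the moment at which its call begins: read the wrist's pose just before it. camera_info takes no time and is no camera call; for the wrist camera it gives the pose at the moment of the call.
- finish_job(): hands the job in; it is judged then, once.
The state is a dict: "t": time; "qpos": joint angles; "qd": joint speeds; "joint_efforts": joint torques, N m; "tcp_pos": TCP position; "tcp_rot": TCP orientation; "contact_force": force on the tool from outside, world axes, zero at the start; "moment": the same for the moment, N m; "opening": finger opening in m; "grasp_force": force on a finger pad.
Only numpy, scipy, OpenCV 4.12 (cv2) and the standard library are available. Lean on these libraries where they do the work, as an engineer would, in place of code of your own. Each camera call takes 0.05 s, during which the arm holds its last target. There are 200 camera calls.

## Working session

There is one attempt and no reset: what is moved stays moved. The work goes in short steps, Python scripts to look and compute and a shell command to move; the robot and the scene stay as the last step left them, time stands still between calls to the robot, and variables do not carry over. Pictures are saved under pics/ and viewed, at most 10 in all, crops included, and the job is handed in when it is done.

```bash
mkdir -p pics; cat > h.py <<'E'
from station import *
import numpy as np, cv2
def K(n):
    c=camera_info(n); f=192/np.tan(np.radians(c["vfov"])/2)
    return np.array([[f,0,c["cx"]],[0,f,c["cy"]],[0,0,1.]]),np.array(c["dist_coeffs"],float),cv2.Rodrigues(np.array(c["rvec"],float))[0],np.array(c["tvec"],float),
def ray(n,px,z=0.,cal=None):
    k,d,R,t=cal or K(n)
    u=cv2.undistortPoints(np.array(px,float).reshape(-1,1,2),k,d).reshape(-1,2)
    D=np.c_[u,np.ones(len(u))]@R; C=-R.T@t
    return C+D*((z-C[2])/D[:,2])[:,None]
def proj(n,P):
    k,d,R,t=K(n); return cv2.projectPoints(np.array(P,float).reshape(-1,3),R,t,k,d)[0].reshape(-1,2)
E
python3 - <<'E'
from h import *
print(observe())
for n in ["top","side"]:
    im,d=read_camera(n); cv2.imwrite(f"pics/{n}0.png",im); np.save(f"{n}d.npy",d)
    k,_,R,t=K(n); print(n,k[0,0],-R.T@t,R[2])
E
```

```text
{'t': 0.0, 'qpos': array([ 1.41811781e+00,  3.59358464e-01,  1.10474703e-02, -3.36425715e-04,
       -1.22409542e+00, -2.88077095e-01]), 'qd': array([-0.00039531, -0.00040724,  0.0005529 , -0.00107465, -0.00099998,
       -0.0003178 ]), 'joint_efforts': array([ 1.88911377e-03, -5.82719994e+01,  2.93042582e+01,  6.99693426e+00,
        6.73938019e-03, -1.76447916e-04]), 'tcp_pos': array([0.28781817, 0.61006111, 0.25063855]), 'tcp_rot': array([ 8.13898887e-04,  9.75802079e-01, -2.18654132e-01, -1.03336350e-04]), 'contact_force': array([ 0.28496993,  1.1566773 , -0.31148369]), 'moment': array([0.03979821, 0.00265072, 0.01923717]), 'grasp_force': 0.0, 'opening': 0.08767744406712877}
top 380.82104586675973 [0.40158527 0.00267657 1.35530039] [ 0.12548439  0.01785716 -0.99193487]
side 489.6248615404576 [-0.20827704 -0.81289537  0.70099383] [ 0.57965028  0.64396326 -0.49931641]
```

View pics/top0.png

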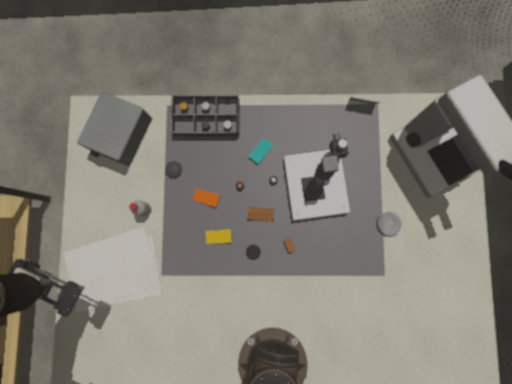

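View pics/side0.png

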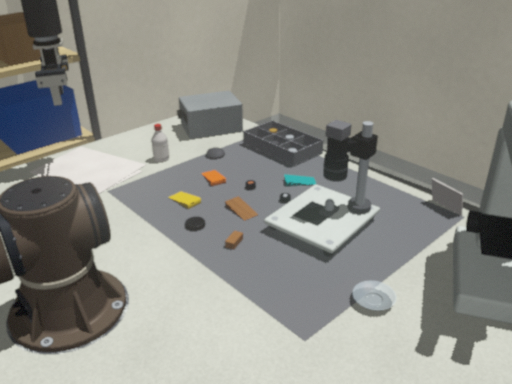

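Top view: the stand plate is at about (317,185) and its near-left corner at (292,219). The brown candidates are the long piece at (261,214) and the short one at (289,245). The long one is wedge-sized and points at the near-left foot, so it should be the shim; the short one is the block. The orange (206,198), turquoise (260,151) and yellow (218,237) pieces are decoys. Next I'll measure and check an enlarged crop.

```bash
python3 - <<'E'
from h import *
im=cv2.imread("pics/top0.png"); hsv=cv2.cvtColor(im,cv2.COLOR_BGR2HSV)
m=cv2.inRange(hsv,(3,90,50),(18,215,190)); m[:, :150]=0
white=cv2.inRange(hsv,(0,0,130),(180,50,255)); white[:140]=0; white[230:]=0; white[:,:275]=0; white[:,360:]=0
for nm,mm,z,a in (("br",m,.009,40),("wh",white,.038,800)):
    for c in cv2.findContours(mm,0,2)[0]:
        if cv2.contourArea(c)<a: continue
        r=cv2.minAreaRect(c); b=cv2.boxPoints(r); print(nm,r,hsv[int(r[0][1]),int(r[0][0])]); print(ray("top",b,z)[:,:2].round(4).tolist(), ray("top",[r[0]],z).round(4))
ims=cv2.imread("pics/side0.png")
a=cv2.resize(im[140:260,190:360],None,fx=4,fy=4,interpolation=2)
b=cv2.resize(ims[185:260,160:330],None,fx=4,fy=4,interpolation=2)
cv2.imwrite("pics/c1.png",cv2.resize(np.vstack([a,b]),None,fx=.74,fy=.74))
E
```

```text
br ((289.0000305175781, 245.0), (14.310833930969238, 7.155416965484619), 63.43495178222656) [ 14 141 137]
[[0.4105, -0.0369], [0.4216, -0.0594], [0.3772, -0.0813], [0.3661, -0.0589]] [[ 0.3938 -0.0591  0.009 ]]
br ((260.531005859375, 213.53541564941406), (24.81159019470215, 12.439053535461426), 3.814074993133545) [ 13 143 128]
[[0.4852, 0.0859], [0.5293, 0.0832], [0.5233, -0.0047], [0.4793, -0.0016]] [[0.5042 0.0407 0.009 ]]
br ((205.9000244140625, 197.3000030517578), (25.298219680786133, 13.914020538330078), 18.434947967529297) [ 13 210 182]
[[0.5534, 0.2863], [0.6009, 0.2717], [0.5718, 0.1851], [0.5246, 0.2001]] [[0.5626 0.2358 0.009 ]]
wh ((316.8799743652344, 183.16000366210938), (66.1851806640625, 58.26559066772461), 81.8698959350586) [ 0 10 53]
[[0.7106, -0.0406], [0.7392, -0.2439], [0.5076, -0.2703], [0.4794, -0.0714]] [[ 0.6079 -0.1568  0.038 ]]
```

View pics/c1.png

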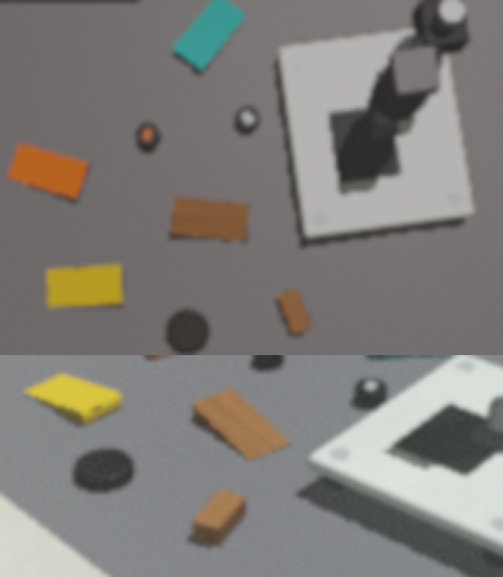

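The crop confirms it: the long brown wedge has its thick butt on the left and thin edge on the right, towards the stand's near-left corner. I'll turn the tool so its +x is the push direction, with the jaws shut.

```bash
cat >> h.py <<'E'
from scipy.spatial.transform import Rotation as Ro
def plan(tgt,yaw):
    """units: tool-frame shift after the turn, turn about tool z to put tool x at yaw(deg), tool vertical"""
    o=observe(); q=o["tcp_rot"]; R=Ro.from_quat([q[1],q[2],q[3],q[0]])
    y=np.radians(yaw); G=Ro.from_matrix(np.array([[np.cos(y),np.sin(y),0],[np.sin(y),-np.cos(y),0],[0,0,-1]]))
    print("t",o["t"],"tcp",o["tcp_pos"].round(4),"F",o["contact_force"].round(1),"open",round(o["opening"],4))
    print("turn units",((R.inv()*G).as_rotvec()/.12).round(2),"shift units after turn",(G.inv().apply(np.array(tgt)-o["tcp_pos"])/.03).round(2))
E
python3 -m creep '[0,0,0,0,0,1,-1, 0,0,0,0,0,1,-1, 0,0,0,0,0,1,-1, 0,0,0,0,0,1,-1, 0,0,0,0,0,1,-1, 0,0,0,0,0,1,-1, 0,0,0,0,0,1,-1, 0,0,0,0,0,1,-1, 0,0,0,0,0,1,-1, 0,0,0,0,0,1,-1]' 20
python3 -c "
from h import *
plan([.509,.15,.2],-94)"
```

```text
t: 0.93
tcp_pos: [0.2879, 0.6102, 0.251]
tcp_rot: [-0.0, -0.68, 0.733, -0.0]
contact_force: [1.0, 0.1, 0.3]
opening: 0.0265
grasp_force: 0.0
t 0.9333 tcp [0.2879 0.6102 0.251 ] F [1.  0.1 0.3] open 0.0265
turn units [ 0.   -0.01 -0.05] shift units after turn [14.79 -8.42  1.7 ]
```

```bash

python3 -m creep '[1,-0.6,0.1,0,0,0,-1, 1,-0.6,0.1,0,0,0,-1, 1,-0.6,0.1,0,0,0,-1, 1,-0.6,0.1,0,0,0,-1, 1,-0.6,0.1,0,0,0,-1, 1,-0.6,0.1,0,0,0,-1, 1,-0.6,0.1,0,0,0,-1, 1,-0.6,0.1,0,0,0,-1, 1,-0.6,0.1,0,0,0,-1, 1,-0.6,0.1,0,0,0,-1]'
python3 -m creep '[1,-0.5,0.2,0,0,0,-1, 1,-0.5,0.2,0,0,0,-1, 1,-0.5,0.2,0,0,0,-1, 1,-0.5,0.2,0,0,0,-1, 0.8,-0.4,0,0,0,0,-1, 0,0,0,0,0,0,-1, 0,0,0,0,0,0,-1]'
python3 - <<'E'
from h import *
plan([.509,.125,.1],-94)
im,d=read_camera("wrist"); cv2.imwrite("pics/w1.png",im)
cal=K("wrist"); print(proj("wrist",[[.5035,-.0895,.006],[.5013,-.0032,0],[.507,.0856,.008]]).round(0))
import pickle; pickle.dump(cal,open("w1.pkl","wb"))
E
```

```text
t: 1.77
tcp_pos: [0.4468, 0.2968, 0.2213]
tcp_rot: [-0.0, -0.682, 0.731, 0.0]
contact_force: [0.6, -0.1, -0.3]
opening: 0.0006
grasp_force: 0.0
t: 2.35
tcp_pos: [0.5085, 0.1485, 0.1972]
tcp_rot: [-0.0, -0.681, 0.732, 0.0]
contact_force: [0.1, -0.1, 0.6]
opening: 0.0006
grasp_force: 0.0
t 2.35 tcp [0.5085 0.1485 0.1972] F [ 0.1 -0.1  0.6] open 0.0006
turn units [ 0.01 -0.   -0.03] shift units after turn [ 0.78 -0.07  3.24]
[[236. -78.]
 [246.  22.]
 [246. 115.]]
```

View pics/w1.png

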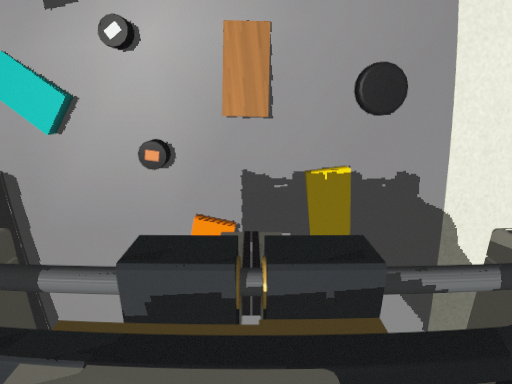

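The wrist view shows the shim at columns 223–271, thin edge at row 20 and butt at row 117, lined up with the tool. The orange and yellow decoys lie clear of the descent spot. I'll measure the shim from this view.

```bash
python3 - <<'E'
from h import *
import pickle; cal=pickle.load(open("w1.pkl","rb"))
im=cv2.imread("pics/w1.png"); hsv=cv2.cvtColor(im,cv2.COLOR_BGR2HSV)
m=cv2.inRange(hsv,(3,90,60),(20,215,255)); m[150:]=0;m[:,:200]=0;m[:,300:]=0
c=max(cv2.findContours(m,0,2)[0],key=cv2.contourArea); a=cv2.approxPolyDP(c,4,True).reshape(-1,2).astype(float); print(a.tolist())
for z in (.002,.017): print(z,ray("w",a,z,cal)[:,:2].round(4).tolist())
E
```

```text
[[224.0, 20.0], [222.0, 114.0], [267.0, 116.0], [270.0, 22.0]]
0.002 [[0.5218, -0.0059], [0.5319, 0.0827], [0.4861, 0.0881], [0.4778, -0.0009]]
0.017 [[0.5209, -0.0023], [0.5305, 0.0823], [0.4868, 0.0874], [0.4789, 0.0025]]
```

```bash
python3 -c "
from h import *
plan([.5122,.120,.031],-95.8)"
```

```text
t 2.4 tcp [0.5083 0.1495 0.1974] F [0.3 0.5 0.1] open 0.0004
turn units [ 0.   -0.    0.25] shift units after turn [ 0.96 -0.23  5.55]
```

```bash

python3 -m creep '[0,0,0,0,0,0.25,-1, 0.5,-0.1,0.8,0,0,0,-1, 0.46,-0.13,0.8,0,0,0,-1, 0,0,0.8,0,0,0,-1, 0,0,0.8,0,0,0,-1, 0,0,0.8,0,0,0,-1, 0,0,0.8,0,0,0,-1, 0,0,0.5,0,0,0,-1, 0,0,0.25,0,0,0,-1, 0,0,0,0,0,0,-1]'
python3 -c "
from h import *
plan([.5122,.120,.031],-95.8)"
```

```text
t: 3.23
tcp_pos: [0.5113, 0.121, 0.0295]
tcp_rot: [-0.002, -0.671, 0.741, 0.0]
contact_force: [0.2, -0.1, 0.0]
opening: 0.0005
grasp_force: 0.0
t 3.2333 tcp [0.5113 0.121  0.0295] F [ 0.2 -0.1  0. ] open 0.0005
turn units [ 0.02 -0.02  0.02] shift units after turn [ 0.03 -0.03 -0.05]
```

```bash

python3 -m creep '[0.4,0,0,0,0,0,-1, 0.3,0,0,0,0,0,-1, 0.2,0,0,0,0,0,-1, 0.25,0,0,0,0,-0.1,-1, 0.25,0,0,0,0,-0.1,-1, 0.25,0,0,0,0,-0.1,-1, 0.25,0.01,0,0,0,-0.1,-1, 0.25,0.01,0,0,0,-0.1,-1, 0.25,0.02,0,0,0,-0.1,-1, 0,0,0,0,0,0,-1]'
python3 - <<'E'
from h import *
plan([.5008,.005,.031],-88)
im,d=read_camera("wrist"); cv2.imwrite("pics/w2.png",im)
cal=K("wrist"); hsv=cv2.cvtColor(im,cv2.COLOR_BGR2HSV)
m=cv2.inRange(hsv,(3,90,60),(20,215,255))
c=max(cv2.findContours(m,0,2)[0],key=cv2.contourArea); a=cv2.approxPolyDP(c,4,True).reshape(-1,2).astype(float); print(a.tolist())
for z in (.002,.017): print(z,ray("w",a,z,cal)[:,:2].round(4).tolist())
E
```

```text
t: 4.07
tcp_pos: [0.5047, 0.0474, 0.031]
tcp_rot: [-0.0, -0.697, 0.717, 0.0]
contact_force: [0.4, -0.0, -0.2]
opening: 0.0003
grasp_force: 0.0
t 4.0667 tcp [0.5047 0.0474 0.031 ] F [ 0.4 -0.  -0.2] open 0.0003
turn units [ 0.   -0.   -0.53] shift units after turn [1.41 0.18 0.  ]
[[202.0, 51.0], [205.0, 235.0], [292.0, 234.0], [294.0, 50.0]]
0.002 [[0.5245, -0.0537], [0.5295, 0.0428], [0.4803, 0.0435], [0.4799, -0.0529]]
0.017 [[0.5224, -0.0514], [0.5269, 0.0362], [0.4822, 0.0369], [0.4818, -0.0507]]
```

View pics/w2.png

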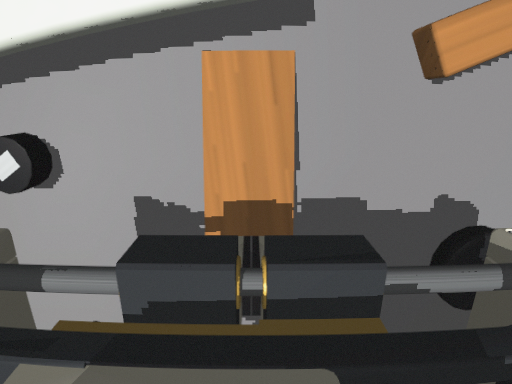

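The wedge follows the turn and lies square on the fingers (columns 202–294, edge at row 50). It has about 36 mm to go to the foot and about 61 mm until snug.

```bash

python3 -m creep '[0.2,0.01,0,0,0,-0.08,-1, 0.25,0.01,0,0,0,-0.08,-1, 0.25,0.01,0,0,0,-0.08,-1, 0.25,0,0,0,0,-0.05,-1, 0.25,0,0,0,0,0,-1, 0.2,0,0,0,0,0,-1, 0.1,0,0,0,0,0,-1, 0,0,0,0,0,0,-1]'
python3 - <<'E'
from h import *
plan([.503,-.0155,.031],-88)
im,d=read_camera("wrist"); cv2.imwrite("pics/w3.png",im)
for n in ("side",):
    im,_=read_camera(n); cv2.imwrite("pics/s3.png",cv2.resize(im[180:260,200:390],None,fx=4,fy=4,interpolation=2))
E
```

```text
t: 4.78
tcp_pos: [0.504, 0.0031, 0.031]
tcp_rot: [0.0, 0.709, -0.705, -0.0]
contact_force: [-0.6, -0.1, -1.0]
opening: 0.0001
grasp_force: 0.0
t 4.7833 tcp [0.504  0.0031 0.031 ] F [-0.6 -0.1 -1. ] open 0.0001
turn units [ 0.   -0.   -0.24] shift units after turn [ 0.62  0.05 -0.  ]
```

View pics/w3.png

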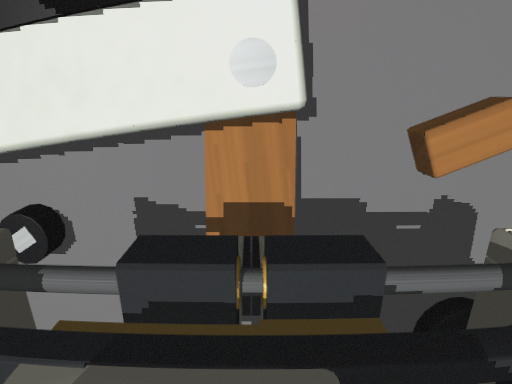

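The wedge's thin edge is now under the plate. The round mark at (253,62) on the plate, over the short foot, is centred on the wedge (columns 205–297). I'll locate the mark, then creep forward watching the force.

```bash

python3 -c "
from h import *
print(ray('wrist',[[253,62]],.038))
im=cv2.imread('pics/w3.png');g=im[:,:,1]
print(proj('wrist',[[.5035,-.0895,.038]]))"
python3 -m creep '[0.1,0,0,0,0,0,-1, 0.1,0,0,0,0,0,-1, 0.1,0,0,0,0,0,-1, 0,0,0,0,0,0,-1]'
python3 -m creep '[0.05,0,0,0,0,0,-1, 0.05,0,0,0,0,0,-1, 0,0,0,0,0,0,-1]'
```

```text
[[ 0.50254466 -0.08794348  0.038     ]]
[[250.51221059  57.67809334]]
t: 5.22
tcp_pos: [0.5041, -0.0055, 0.031]
tcp_rot: [0.0, 0.709, -0.705, -0.0]
contact_force: [-0.6, 1.7, 0.1]
opening: 0.0005
grasp_force: 0.0
t: 5.47
tcp_pos: [0.5042, -0.0083, 0.031]
tcp_rot: [0.0, 0.709, -0.705, -0.0]
contact_force: [1.0, 0.1, 0.3]
opening: 0.0005
grasp_force: 0.0
```

```bash

for i in 1 2; do python3 -m creep '[0.05,0,0,0,0,0,-1, 0,0,0,0,0,0,-1]'|grep -E "tcp_pos|contact"; done
for i in 1 2; do python3 -m creep '[0.03,0,0,0,0,0,-1, 0,0,0,0,0,0,-1]'|grep -E "tcp_pos|contact"; done
```

```text
tcp_pos: [0.5044, -0.0095, 0.0311]
contact_force: [0.0, 1.1, -0.9]
tcp_pos: [0.5045, -0.0108, 0.0311]
contact_force: [-0.7, 4.2, -1.5]
tcp_pos: [0.5047, -0.0114, 0.0311]
contact_force: [0.2, 6.6, -0.5]
tcp_pos: [0.5048, -0.0121, 0.0312]
contact_force: [-0.2, 7.0, -1.7]
```

The wedge is snug at about 7 N. I'll back off, rise and turn away from the column.

```bash

python3 -m creep '[-0.2,0,0,0,0,0,-1, -0.4,0,0,0,0,0,-1, -0.4,0,-0.3,0,0,0,-1, 0,0,-1,0,0,0,-1, 0,0,-1,0,0,-1,-1, 0,0,-1,0,0,-1,-1, 0,0,0,0,0,-1,-1, 0,0,0,0,0,-1,-1, 0,0,0,0,0,-1,-1,  0,0,0,0,0,0,-1]'
python3 - <<'E'
from h import *
plan([.503,-.088,.068],-54)
im,d=read_camera("side"); cv2.imwrite("pics/s4.png",cv2.resize(im[170:260,190:390],None,fx=4,fy=4,interpolation=2))
im,d=read_camera("wrist"); cv2.imwrite("pics/w4.png",im)
print(proj("wrist",[[.5025,-.088,.038]]))
g=cv2.cvtColor(im,6); 
E
```

```text
t: 6.97
tcp_pos: [0.504, 0.018, 0.1311]
tcp_rot: [-0.0, 0.888, -0.461, 0.0]
contact_force: [-0.3, -0.6, -0.1]
opening: 0.0004
grasp_force: 0.0
t 6.9667 tcp [0.504  0.018  0.1311] F [-0.3 -0.6 -0.1] open 0.0004
turn units [-0.01 -0.   -0.13] shift units after turn [2.84 2.1  2.1 ]
[[337.96288869  87.67904304]]
```

View pics/s4.png

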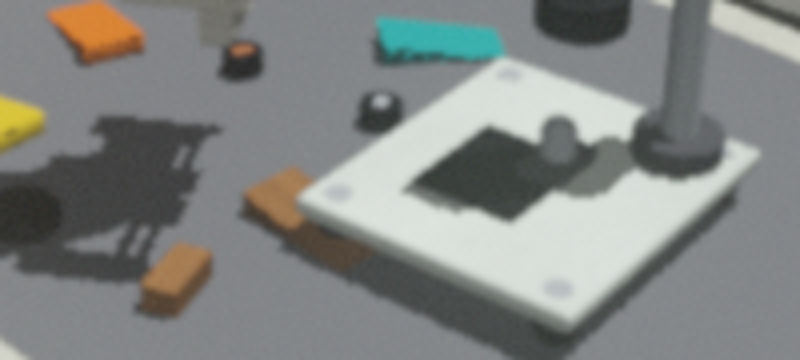

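View pics/w4.png

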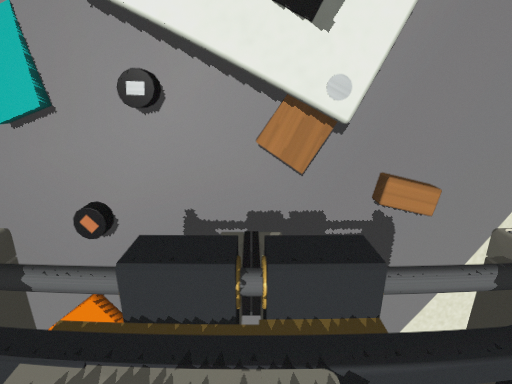

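The mark is at (339,87) against a predicted (338,88), so the stand hasn't moved. The wedge is under the foot and the bystanders are untouched. Next I'll move over the mark and lower to 5 mm above the plate.

```bash

python3 -m creep '[0.9,0.7,0,0,0,-0.13,-1, 0.9,0.7,0,0,0,0,-1, 0.9,0.7,0,0,0,0,-1, 0.14,0,0,0,0,0,-1, 0,0,0.7,0,0,0,-1, 0,0,0.7,0,0,0,-1, 0,0,0.5,0,0,0,-1, 0,0,0.2,0,0,0,-1, 0,0,0,0,0,0,-1]'
python3 -c "
from h import *
plan([.5025,-.088,.063],-54)"
```

```text
t: 7.82
tcp_pos: [0.5011, -0.0888, 0.0657]
tcp_rot: [0.001, 0.889, -0.458, -0.001]
contact_force: [-1.3, -0.1, 0.9]
opening: 0.0004
grasp_force: 0.0
t 7.8167 tcp [ 0.5011 -0.0888  0.0657] F [-1.3 -0.1  0.9] open 0.0004
turn units [ 0.02  0.01 -0.07] shift units after turn [ 0.01 -0.05  0.09]
```

```bash

for i in 1 2 3 4 5; do python3 -m creep '[0,0,0.03,0,0,0,-1, 0,0,0,0,0,0,-1]'|grep -E "tcp_pos|contact"; done
```

```text
tcp_pos: [0.5027, -0.0885, 0.0669]
contact_force: [0.1, -0.1, 0.0]
tcp_pos: [0.5025, -0.0886, 0.066]
contact_force: [1.5, -1.5, 0.3]
tcp_pos: [0.5021, -0.0888, 0.0646]
contact_force: [-0.5, 0.2, -0.1]
tcp_pos: [0.5019, -0.0888, 0.0634]
contact_force: [0.2, 0.3, 0.1]
tcp_pos: [0.502, -0.0888, 0.0631]
contact_force: [-3.4, 1.8, 7.1]
```

```bash

for i in 1 2; do python3 -m creep '[0,0,0.01,0,0,0,-1, 0,0,0,0,0,0,-1]'|grep -E "tcp_pos|contact"; done
```

```text
tcp_pos: [0.5021, -0.0888, 0.063]
contact_force: [-3.2, 2.5, 10.4]
tcp_pos: [0.5021, -0.0888, 0.063]
contact_force: [-5.1, 1.1, 12.8]
```

It takes 12.8 N with no dip (z steady at 0.063). I'll hold briefly, then lift clear.

```bash

python3 -m creep '[0,0,-0.01,0,0,0,-1, 0,0,0,0,0,0,-1, 0,0,0,0,0,0,-1, 0,0,0,0,0,0,-1, 0,0,0,0,0,0,-1, 0,0,0,0,0,0,-1]'
python3 -m creep '[0,0,-0.2,0,0,0,-1, 0,0,-0.7,0,0,0,-1, 0,0,-1,0,0,0,-1, 0,0,-1,0,0,0,-1, -1,-0.7,-0.3,0,0,0,-1, -1,-0.7,0,0,0,0,-1, -1,-0.7,0,0,0,0,-1, 0,0,0,0,0,0,-1, 0,0,0,0,0,0,-1]'
python3 - <<'E'
from h import *
o=observe(); print(o["tcp_pos"])
im,d=read_camera("wrist")
a,_=read_camera("side"); a=cv2.resize(a[170:260,190:390],(512,230),interpolation=2)
print(proj("wrist",[[.5025,-.088,.038]]))
cv2.imwrite("pics/w5.png",np.vstack([im[:340],a]))
E
```

```text
t: 9.48
tcp_pos: [0.502, -0.0888, 0.063]
tcp_rot: [-0.0, 0.89, -0.457, 0.0]
contact_force: [-2.7, 1.0, 9.5]
opening: 0.0003
grasp_force: 4.9
t: 10.23
tcp_pos: [0.5008, 0.0227, 0.1587]
tcp_rot: [-0.0, 0.89, -0.455, 0.0]
contact_force: [-1.1, -0.1, 0.2]
opening: 0.0005
grasp_force: 0.0
[0.50077924 0.02274198 0.15867198]
[[329.75551084  84.50826874]]
```

View pics/w5.png

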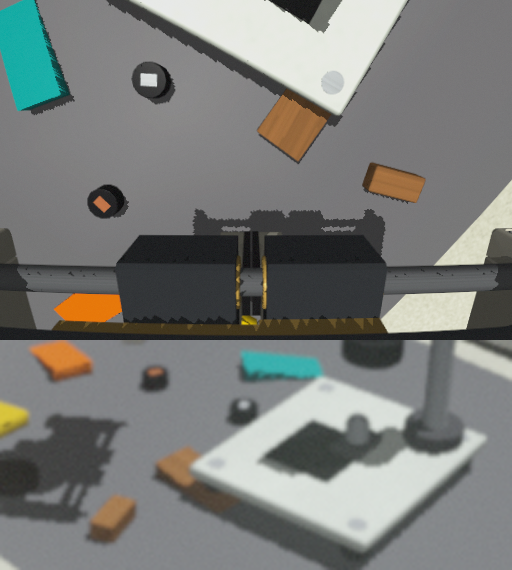

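The mark is at (332,83) against a predicted (330,85), about 1–2 mm, within calibration. The wedge is still in place under the foot, the bystanders are where they were, and the arm is clear, so I'm handing it in.

```bash
python3 -c "
from station import *
print(finish_job())"
```

```text
the job is handed in; nothing more can be done
None
```

The wedge went in snug under the short foot (about 7 N push), the corner showed no dip under a press of about 12 N (peak 12.8 N), and the arm moved clear before I handed the job in at about 10 s; the stand and bystanders looked unmoved, but no verdict came back.

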